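# Latch the test jig's carriage

## Task

Close the board test jig: lift the latch bar by its cross handle so that its tooth passes over the crest of the keeper, push the sprung carriage in with it, and let the bar drop fully into the keeper's notch so that it holds the carriage shut by itself when you let go. Feel for the notch gently - the keeper is fragile, so press only lightly on it and do not ram its back wall - and leave everything lying around the jig where it is.

Things in the scene. Friction and masses are not known exactly. Their poses are not given: they have to be found in the camera images.
- jig: Board test jig, fixed: aluminium base plate 100 (x) x 270 (y) x 14 mm. Origin: centre of its underside, on the bench. Its +y is the way the carriage slides home, z up. The carriage (78x100 mm, carrying a small circuit board, centre at y = -65 mm at the start) runs between two rails; the latch bar is hinged on it and lies along +y on the line x = +25 mm.
- carriage (a joint): How far the carriage has slid along the jig's +y, in m: 0 = out (the start), about 0.031 to 0.053 when latched, hard end at 0.065. A damped spring always pushes it back toward 0 (1.5 N at 0, 0.5 N more per 10 mm; moving it costs 0.6 N more per 10 mm/s), so it stays in only if the latch holds it.
- latch (a joint): Angle of the latch bar in rad: 0 = level (lowest stop; it falls there by its own weight of about 3 N, but rubbing in the notch can hold it up a little: then a light push down helps), growing as the tip is lifted, up to 0.6. Hinge axis along the jig's x, 69 mm above the bench, at y = -105 mm when the carriage is out. At about 0.075 the tooth stands on the keeper's crest.
- grip (a point): Centre of the cross handle on the latch bar: black revolving sleeve 12 mm thick, 50 mm long along the jig's x, between two thin posts of a yoke, 115 mm along the bar from the hinge and 37 mm above it, 27 mm above the yoke's foot. Pinch it from above, fingers on its -y and +y sides; the bar turns freely in the sleeve. Straight lifting is fine: the carriage gives way.
- tooth (a point): Middle of the underside of the tooth hanging from the bar's tip: 8 mm long along the bar, 14 mm wide, 45 mm beyond the handle, 160 mm from the hinge, 25 mm below the bar's middle line. 44 mm above the bench when the bar is level.
- block: Contact block with spring pins at the jig's +y end, fixed; origin and axes are the jig's. It carries the keeper, a fragile cast block 24 mm wide on the bar's line. The latch must not press on the keeper, from above or along y, with more than 25 N; 3 to 5 N is plenty to feel it.
- slot (a point): Nominal middle of the keeper's notch, at crest height. Along the jig's +y the keeper has: crest 18 mm long, top 56 mm above the bench; notch 12 mm long, floor 38 mm above the bench; back wall 12 mm long, top 74 mm. The keeper is clamped up to 9 mm to either side of this point along y; that setting is not reported and must be felt or seen.
- heat_sink: Bystander: finned heat sink, 40x40x23 mm. Origin: centre of its underside.
- vial_a: Bystander: small capped vial, 21 mm across, 42 mm high. Origin: centre of its underside.
- vial_b: Bystander: small capped vial, 21 mm across, 42 mm high. Origin: centre of its underside.
- tweezers_fine: Bystander: straight tweezers, 125x11x9 mm. Origin: centre of its underside.
- flux_syringe: Bystander: syringe, 136x26x22 mm. Origin: centre of its underside.
- pcb_module: Bystander: bare circuit board, 46x64x15 mm. Origin: centre of its underside.
- spudger: Bystander: flat black pry stick, 115x12x5 mm, lying along the far side of the jig. Origin: centre of its underside.
- nozzle_small: Bystander: conical hot-air nozzle, 27x35x44 mm, standing past the jig's -y end. Origin: centre of its underside.

How it is judged:
By the outcome, as a careful person would: the job done as asked, in the order asked, and still so for the second after the job is handed in, with the robot touching nothing.
It also fails if it takes over 45 s, if anything falls off the work surface, if the arm or the gripper's body presses on something with over 40 N, if the wrist force passes 120 N, or if a joint passes its speed limit or range.

## Robot

A 6-joint arm with a two-finger parallel gripper is mounted at the origin on a cart in front of the work surface, level with it; the furniture and walls round the work are solid. World frame = base frame: x ahead of the robot, y to its left, z up, the work surface at z = 0. Lengths are in m, angles in rad, forces in N, time in s.
With the tool pointing down it reaches from about 0.25 to 0.775 m from the base axis. Payload 4 kg.
Tool frame: the origin (TCP) lies midway between the tips of the shut fingers; the grasp point (between the pads) lies 19 mm behind it; z points along the fingers, x is the direction in which the jaws open and shut, and the axes are right-handed (so a half turn about z gives the same grasp; the last joint's range is limited). The gripper opens to 94 mm and grips with 3 to 60 N. Pads are 16 mm wide; open, the fingers measure 119 mm over their backs; the gripper's body (75 mm by 177 mm) begins 78 mm behind the grasp point.
Start: joints at [1.161, 0.087, 1.371, -0, 1.684, -0.103], TCP at [0.166, 0.524, 0.206] pointing down, gripper open.
Joint ranges: [-3.1, 3.1], [-0.76, 2.03], [0.27, 2.55], [-1.08, 4.22], [0.17, 2.65], [-2.57, 2.57]. Speed limits (rad/s): [2.79, 2.79, 3.14, 3.14, 3.14, 3.14].

## Interface

Orientations are given as [roll, pitch, yaw] about the fixed x, y, z axes, in that order (R = Rz(yaw) Ry(pitch) Rx(roll)).
In Python, from bench import * gives the robot as it stands.
- The arm moves only by the tool send_rows, never from a script. Its argument "rows" is one flat list of numbers, 7 for each row, row after row: the shift along the world's x, y, z in mm, then the turn, a rotation vector about the world's x, y, z in degrees, then the opening, from 0 (shut) to 1 (fully open). A call has exactly 8 rows; each row shifts and turns the commanded pose from where the row before left it; what a row does not reach is not made up. A row lasts 1/8 s, in which the tool goes at most 62.5 mm and 10.7 degrees, less where a joint would pass 70% of its speed; a pose out of reach is approached as far as the arm can. A call is refused whole if a number of a shift passes 62.5 or a number of a turn 10.7, either way. A call with a gripper value outside its range is refused whole. The fingers move at their own pace and stop on an object; the grip force is fixed at half the most. Time passes only in rows, so rows that do not move let the fingers close, or fill a call up. It gives the time, the measured TCP pose, the force and the opening at its end, in the units of the state.
- get_obs(): the state, without advancing time (a new reading comes with each control period).
- snapshot(name): name is "scene" or "top"; returns a dict with "color" (384x512x3 uint8, red, green, blue), "intrinsics" (3x3 intrinsics, pixels), "distortion" ([k1, k2, p1, p2, k3] as OpenCV has them; the pictures are not rectified), "rvec" (rotation vector, rad) and "tvec" (3), from world to camera coordinates, as OpenCV has them. Camera axes: x right, y down, z forward; pixel columns grow to the right and rows downward; lengths in m; the calibration is good to about 2 mm. A picture is of the moment at which its call begins. There is no depth.
- close_job(): hands the job in, once; it reports no verdict.
The state is a dict: "time": time; "joint_positions": joint angles; "qvel": joint speeds; "joint_torque": joint torques, N m; "tool_pos": TCP position; "ee_rot": TCP orientation; "wrist_force": force on the tool from outside, world axes, zero at the start; "wrist_torque": the same for the moment, N m; "width": finger opening in m.
Only numpy, scipy, OpenCV 4.12 (cv2) and the standard library are available. Lean on these libraries where they do the work, as an engineer would, in place of code of your own. Each camera call takes 0.05 s, during which the arm holds its last target.

## Working session

There is one attempt and no reset: what is moved stays moved. The work goes in short steps, Python scripts to look and compute and a tool call to move; the robot and the scene stay as the last step left them, time stands still between calls to the robot, and variables do not carry over. Pictures are saved under pics/ and viewed, and the job is handed in when it is done.

Besides the shell and the picture viewer there is one more tool, called after ">>>" as name(argument=value, ...) on one line, values as JSON. send_rows: Moves the arm, as the interface text tells. Its arguments: {"type":"object","properties":{"rows":{"type":"array","items":{"type":"number"}}},"required":["rows"]}

```bash
ls; mkdir -p pics; cat > h.py <<'E'
from bench import *
import numpy as np, cv2
def snap(n,f):
    s=snapshot(n); cv2.imwrite('pics/'+f,s['color'][:,:,::-1]); 
    np.savez('pics/'+f[:-4]+'.npz',**s); return s
def ray(s,px):
    u=cv2.undistortPoints(np.array([[px]],float),np.array(s['intrinsics'],float),np.array(s['distortion'],float))[0,0]
    R=cv2.Rodrigues(np.array(s['rvec'],float))[0]; t=np.array(s['tvec'],float).ravel()
    return -R.T@t, R.T@np.array([u[0],u[1],1.])
def onz(s,px,z):
    o,d=ray(s,px); return o+d*(z-o[2])/d[2]
def proj(s,P):
    return cv2.projectPoints(np.array(P,float).reshape(-1,3),np.array(s['rvec'],float),np.array(s['tvec'],float),np.array(s['intrinsics'],float),np.array(s['distortion'],float))[0][:,0]
E
python3 - <<'E'
from h import *
o=get_obs();print(o)
for n in('scene','top'):
    s=snap(n,n+'0.png');print(n,ray(s,(256,192)))
E
```

```text
pics
{'time': 0.0, 'joint_positions': array([ 1.16091375e+00,  8.79455567e-02,  1.37221162e+00, -5.25730473e-05,
        1.68355282e+00, -1.03053088e-01]), 'qvel': array([ 0.00144993,  0.00204297,  0.00091472,  0.00089687, -0.00062664,
       -0.00055085]), 'joint_torque': array([-1.28003328e-03, -3.40186429e+01, -3.02425289e+01,  7.18337204e-02,
        3.31286550e-02, -1.73275453e-04]), 'tool_pos': array([0.16590897, 0.52383227, 0.20433094]), 'ee_rot': array([-3.14142682e+00,  2.11148217e-03,  1.26396115e+00]), 'wrist_force': array([-0.09051715,  0.33450508,  0.95806216]), 'wrist_torque': array([ 0.0114913 , -0.04770354, -0.01365191]), 'width': 0.0938084713986747}
scene (array([1.40657054, 0.42051191, 0.82855489]), array([-0.69870026, -0.35554332, -0.62083378]))
top (array([ 0.49297543, -0.00866803,  1.32638991]), array([ 0.02412353, -0.00261902, -0.99994501]))
```

View pics/scene0.png

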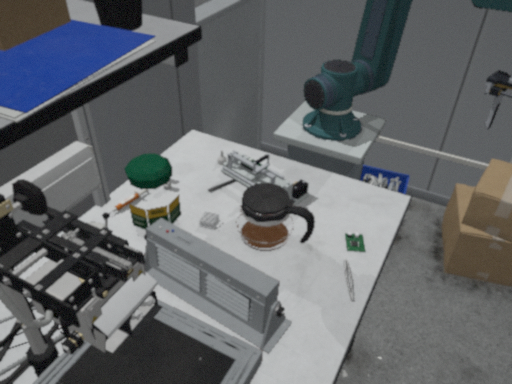

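View pics/top0.png

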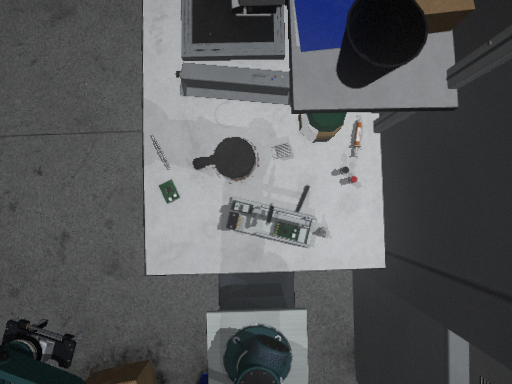

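```bash
python3 - <<'E'
import cv2
a=cv2.imread('pics/top0.png');print(a.shape)
c=a[140:320,180:360];cv2.imwrite('pics/topc.png',cv2.resize(c,None,fx=3.3,fy=3.3,interpolation=cv2.INTER_CUBIC))
a=cv2.imread('pics/scene0.png')
c=a[150:350,130:360];cv2.imwrite('pics/scec.png',cv2.resize(c,None,fx=3,fy=3,interpolation=cv2.INTER_CUBIC))
E
```

```text
(384, 512, 3)
```

View crops.

View pics/topc.png

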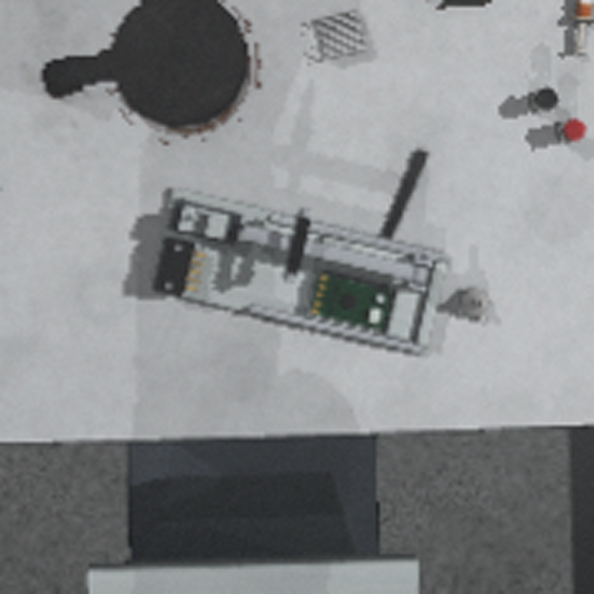

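View pics/scec.png

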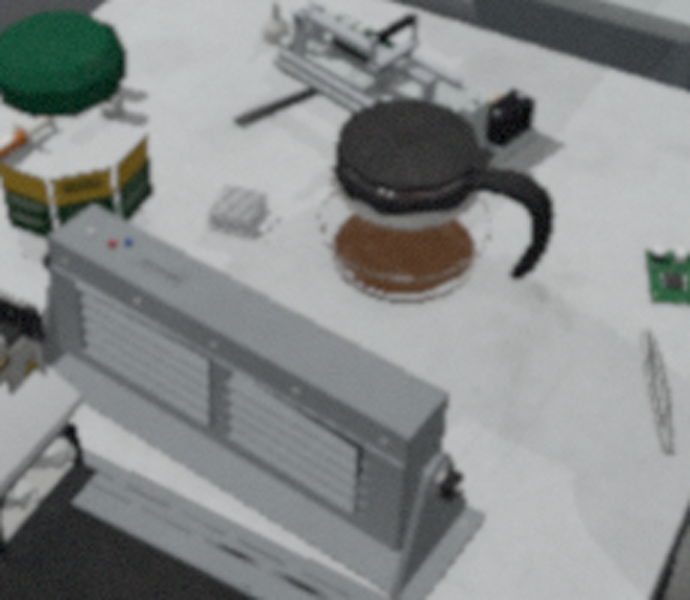

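```bash
python3 - <<'E'
import cv2,numpy as np
from h import *
s=dict(np.load('pics/top0.npz'));print(s['intrinsics'],onz(s,(270,222),0.014),onz(s,(271,222),0.014))
a=cv2.imread('pics/top0.png')
c=a[190:255,220:330];c=cv2.resize(c,None,fx=7,fy=7,interpolation=cv2.INTER_CUBIC)
for i in range(0,110,10): cv2.line(c,(i*7,0),(i*7,6 if i%50 else 14),(0,0,255),1)
for i in range(0,65,10): cv2.line(c,(0,i*7),(6,i*7),(0,0,255),1)
cv2.imwrite('pics/topz.png',c)
a=cv2.imread('pics/scene0.png')
c=a[145:205,210:315];c=cv2.resize(c,None,fx=7,fy=7,interpolation=cv2.INTER_CUBIC)
for i in range(0,110,10): cv2.line(c,(i*7,0),(i*7,6 if i%50 else 14),(0,0,255),1)
for i in range(5,65,10): cv2.line(c,(0,i*7),(6,i*7),(0,0,255),1)
cv2.imwrite('pics/scez.png',c)
E
```

```text
[[418.73771047   0.         258.82890676]
 [  0.         418.73771047 183.28509883]
 [  0.           0.           1.        ]] [ 0.42956043 -0.05317861  0.014     ] [ 0.4294672 -0.0563062  0.014    ]
```

View pics/topz.png

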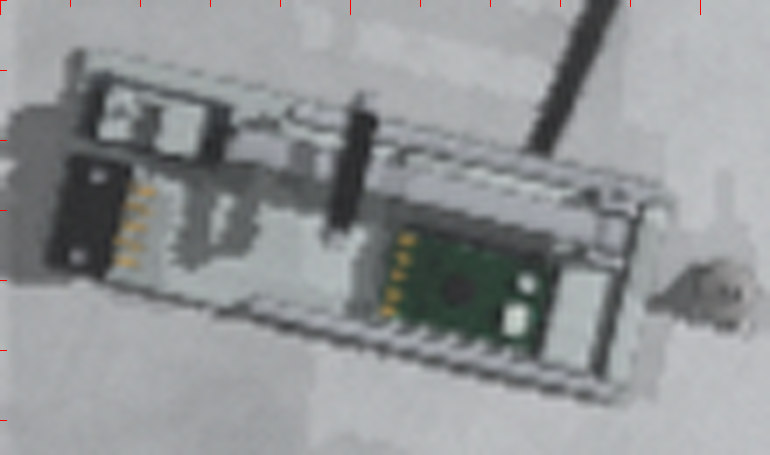

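View pics/scez.png

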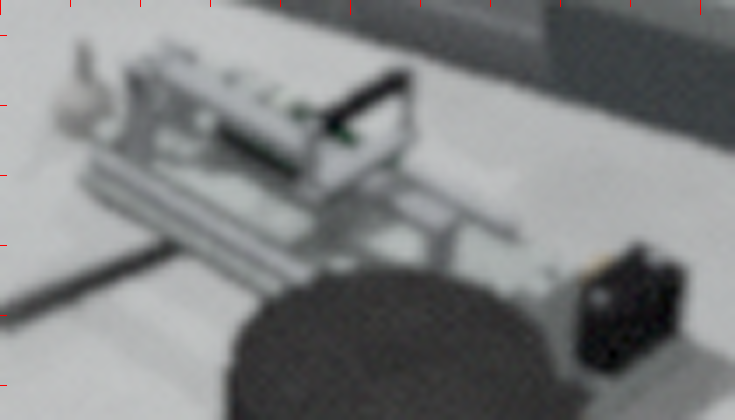

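```bash
python3 - <<'E'
from h import *
T=dict(np.load('pics/top0.npz'));S=dict(np.load('pics/scene0.npz'))
tp=lambda x,y:(220+x/7-.5+.07,190+y/7-.43); sp=lambda x,y:(210+x/7-.43,145+y/7-.43)
def tri(p,q):
    o1,d1=ray(T,p);o2,d2=ray(S,q);d1/=np.linalg.norm(d1);d2/=np.linalg.norm(d2)
    A=np.stack([d1,-d2],1);t=np.linalg.lstsq(A,o2-o1,rcond=None)[0]
    a=o1+t[0]*d1;b=o2+t[1]*d2;return (a+b)/2,np.linalg.norm(a-b)
# masks
g=cv2.cvtColor(T['color'],cv2.COLOR_RGB2GRAY);m=(g<75).astype(np.uint8)
n,l,st,c=cv2.connectedComponentsWithStats(m[200:230,262:280])
print(st,c+[262,200])
g2=cv2.cvtColor(S['color'],cv2.COLOR_RGB2GRAY);m2=(g2<75).astype(np.uint8)
n,l,st2,c2=cv2.connectedComponentsWithStats(m2[152:168,253:272]);print(st2,c2+[253,152])
print('tri',tri(tp(350,168),sp(362,100)))
for n,p,z in[('sleeve far',(363,108),.106),('sleeve near',(341,228),.106),('R far',(665,190),.014),('R near',(620,400),.014),('L far',(80,52),.014),('near edge',(110,280),.014),('backwall tip L',(95,108),.074),('bw/notch',(138,125),.074),('notch/crest',(160,125),.056),('crest end',(207,140),.056)]:
    print(n,onz(T,tp(*p),z).round(4))
E
```

```text
[[  0   0  18  30 450]
 [  5   6   7  17  67]
 [ 14  18   1   1   1]
 [ 13  22   5   8  22]] [[270.28222222 213.99111111]
 [269.71641791 214.11940299]
 [276.         218.        ]
 [277.09090909 225.90909091]]
[[  0   0  19  16 271]
 [  3   4  12   9  33]] [[262.15867159 159.46863469]
 [260.6969697  159.75757576]]
tri (array([ 0.45835283, -0.0488735 ,  0.10938655]), np.float64(0.0012170866674523397))
sleeve far [ 0.4833 -0.0557  0.106 ]
sleeve near [ 0.4337 -0.0451  0.106 ]
R far [ 0.4418 -0.1935  0.014 ]
R near [ 0.3487 -0.1703  0.014 ]
L far [0.5112 0.0666 0.014 ]
near edge [0.4091 0.056  0.014 ]
backwall tip L [0.4863 0.0574 0.074 ]
bw/notch [0.4786 0.0393 0.074 ]
notch/crest [0.4781 0.0304 0.056 ]
crest end [0.471  0.0103 0.056 ]
```

>>> send_rows(rows=[18, -36, 0, 0, 0, 0.2, 1, 18, -36, 0, 0, 0, 0.2, 1, 18, -36, 0, 0, 0, 0.2, 1, 18, -36, 0, 0, 0, 0.2, 1, 18, -36, 0, 0, 0, 0.2, 0.6, 18, -36, 0, 0, 0, 0.2, 0.6, 18, -36, 0, 0, 0, 0.2, 0.6, 18, -36, 0, 0, 0, 0.2, 0.6])

```text
time: 1.1
tool_pos: [0.3103, 0.235, 0.2051]
ee_rot: [-3.141, 0.0, 1.292]
wrist_force: [0.9, 0.6, 0.2]
width: 0.0581
```

>>> send_rows(rows=[18, -36, 0, 0, 0, 0.2, 0.6, 18, -36, 0, 0, 0, 0.2, 0.6, 18, -36, 0, 0, 0, 0.2, 0.6, 18, -36, 0, 0, 0, 0.2, 0.6, 18, -36, 0, 0, 0, 0.2, 0.6, 18, -36, 0, 0, 0, 0.2, 0.6, 18, -36, 0, 0, 0, 0.2, 0.6, 18, -36, 0, 0, 0, 0, 0.6])

```text
time: 2.1
tool_pos: [0.4543, -0.0529, 0.205]
ee_rot: [-3.141, -0.0, 1.316]
wrist_force: [-0.1, 0.3, -0.6]
width: 0.0563
```

>>> send_rows(rows=[3, 4, -15, 0, 0, 0, 0.6, 0, 0, -15, 0, 0, 0, 0.6, 0, 0, -15, 0, 0, 0, 0.6, 0, 0, -15, 0, 0, 0, 0.6, 0, 0, -10, 0, 0, 0, 0.6, 0, 0, -5, 0, 0, 0, 0.6, 0, 0, 0, 0, 0, 0, 0.6, 0, 0, 0, 0, 0, 0, 0.6])

```text
time: 3.1
tool_pos: [0.4576, -0.0478, 0.1312]
ee_rot: [3.14, -0.0, 1.316]
wrist_force: [1.0, -0.2, -0.2]
width: 0.0562
```

```bash
cat > v.py <<'E'
import sys
from h import *
s=snap('scene',sys.argv[1]+'.png');a=s['color'][:,:,::-1]
c=a[120:205,205:320];cv2.imwrite('pics/'+sys.argv[1]+'z.png',cv2.resize(c,None,fx=6.5,fy=6.5,interpolation=cv2.INTER_CUBIC))
E
python3 v.py s1
```

```text
(no output)
```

View pics/s1z.png

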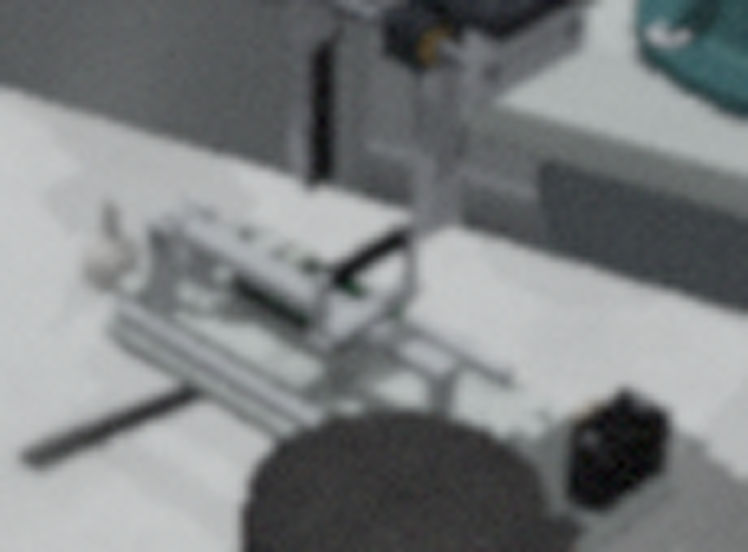

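The open fingers (tips at zoom (318,185) and (440,225)) straddle the sleeve (centre about (372,257)), so I go down and pinch.

>>> send_rows(rows=[0, 0, -12, 0, 0, 0, 0.6, 0, 0, -12, 0, 0, 0, 0.6, 0, 0, -10, 0, 0, 0, 0.6, 0, 0, -6, 0, 0, 0, 0.6, 0, 0, -3, 0, 0, 0, 0.6, 0, 0, 0, 0, 0, 0, 0.6, 0, 0, 0, 0, 0, 0, 0.4, 0, 0, 0, 0, 0, 0, 0.3])

```text
time: 4.15
tool_pos: [0.4574, -0.0477, 0.0879]
ee_rot: [3.141, -0.0, 1.316]
wrist_force: [-0.3, 0.4, -0.9]
width: 0.0395
```

>>> send_rows(rows=[0, 0, 0, 0, 0, 0, 0.2, 0, 0, 0, 0, 0, 0, 0.1, 0, 0, 0, 0, 0, 0, 0, 0, 0, 0, 0, 0, 0, 0, 0, 0, 0, 0, 0, 0, 0, 0, 0, 0, 0, 0, 0, 0, 0, 0, 0, 0, 0, 0, 0, 0, 0, 0, 0, 0, 0, 0])

```text
time: 5.15
tool_pos: [0.4572, -0.0477, 0.0875]
ee_rot: [3.142, -0.0, 1.316]
wrist_force: [-0.4, -2.0, 1.6]
width: 0.0111
```

>>> send_rows(rows=[0, 0, 2, 0, 0, 0, 0, 0, 0, 3, 0, 0, 0, 0, 0, 0, 3, 0, 0, 0, 0, 0, 0, 3, 0, 0, 0, 0, 0, 0, 3, 0, 0, 0, 0, 0, 0, 2, 0, 0, 0, 0, 0, 0, 0, 0, 0, 0, 0, 0, 0, 0, 0, 0, 0, 0])

```text
time: 6.15
tool_pos: [0.4571, -0.0474, 0.1035]
ee_rot: [-3.142, -0.001, 1.316]
wrist_force: [0.1, -2.7, -4.8]
width: 0.0109
```

```bash
python3 v.py s2
```

```text
(no output)
```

View pics/s2z.png

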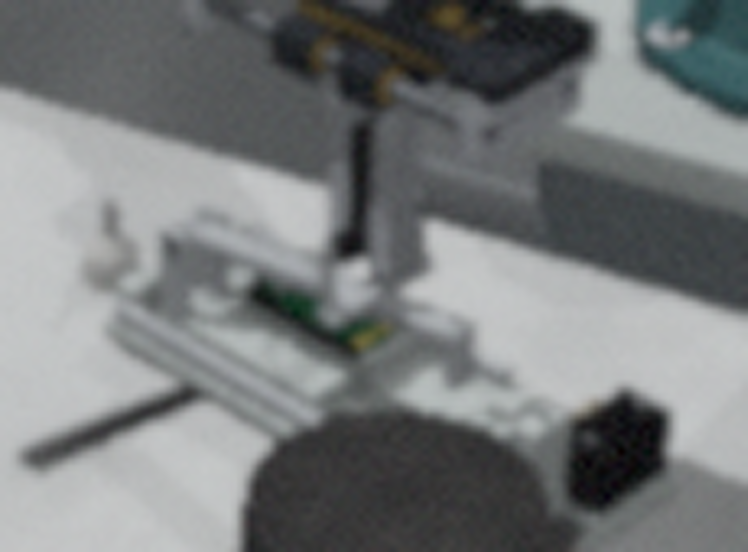

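The bar tip (zoom about (455,340)) is lifted clear and the handle is held. I slide it above the crest next.

>>> send_rows(rows=[0.7, 2.8, 0, 0, 0, 0, 0, 0.7, 2.8, 0, 0, 0, 0, 0, 0.7, 2.8, 0, 0, 0, 0, 0, 0.7, 2.8, 0, 0, 0, 0, 0, 0.7, 2.8, 0, 0, 0, 0, 0, 0.7, 2.8, 0, 0, 0, 0, 0, 0.7, 2.8, 0, 0, 0, 0, 0, 0, 0, 0, 0, 0, 0, 0])

```text
time: 7.2
tool_pos: [0.4624, -0.0279, 0.1036]
ee_rot: [3.141, -0.0, 1.317]
wrist_force: [1.4, -3.5, -4.9]
width: 0.0108
```

>>> send_rows(rows=[0, 0, -1.5, 0, 0, 0, 0, 0, 0, -1.5, 0, 0, 0, 0, 0, 0, -1, 0, 0, 0, 0, 0, 0, -0.5, 0, 0, 0, 0, 0, 0, -0.5, 0, 0, 0, 0, 0, 0, 0, 0, 0, 0, 0, 0, 0, 0, 0, 0, 0, 0, 0, 0, 0, 0, 0, 0, 0])

```text
time: 8.2
tool_pos: [0.4622, -0.0282, 0.0986]
ee_rot: [3.141, 0.0, 1.316]
wrist_force: [3.6, -3.3, -4.5]
width: 0.0112
```

>>> send_rows(rows=[0, 0, -0.5, 0, 0, 0, 0, 0, 0, -0.5, 0, 0, 0, 0, 0, 0, -0.5, 0, 0, 0, 0, 0, 0, 0, 0, 0, 0, 0, 0, 0, 0, 0, 0, 0, 0, 0, 0, 0, 0, 0, 0, 0, 0, 0, 0, 0, 0, 0, 0, 0, 0, 0, 0, 0, 0, 0])

```text
time: 9.2
tool_pos: [0.4623, -0.0281, 0.0971]
ee_rot: [3.141, -0.0, 1.316]
wrist_force: [3.7, -3.4, -4.1]
width: 0.011
```

>>> send_rows(rows=[0, 0, -0.5, 0, 0, 0, 0, 0, 0, -0.5, 0, 0, 0, 0, 0, 0, -0.3, 0, 0, 0, 0, 0, 0, 0, 0, 0, 0, 0, 0, 0, 0, 0, 0, 0, 0, 0, 0, 0, 0, 0, 0, 0, 0, 0, 0, 0, 0, 0, 0, 0, 0, 0, 0, 0, 0, 0])

```text
time: 10.2
tool_pos: [0.4623, -0.0281, 0.0961]
ee_rot: [3.141, -0.0, 1.316]
wrist_force: [3.3, -3.5, 2.0]
width: 0.011
```

>>> send_rows(rows=[0.4, 1.5, 0, 0, 0, 0, 0, 0.4, 1.5, 0, 0, 0, 0, 0, 0.4, 1.5, 0, 0, 0, 0, 0, 0.4, 1.5, 0, 0, 0, 0, 0, 0.4, 1.5, 0, 0, 0, 0, 0, 0.4, 1.5, 0, 0, 0, 0, 0, 0, 0, 0, 0, 0, 0, 0, 0, 0, 0, 0, 0, 0, 0])

```text
time: 11.2
tool_pos: [0.4641, -0.0217, 0.0962]
ee_rot: [3.141, 0.006, 1.315]
wrist_force: [1.0, -9.1, 3.5]
width: 0.011
```

```bash
python3 v.py s3; python3 - <<'E'
from h import *
o=get_obs();print(o['tool_pos'],o['wrist_force'],o['wrist_torque'])
s=snap('top','t3.png');a=s['color'][:,:,::-1]
cv2.imwrite('pics/t3z.png',cv2.resize(a[190:255,220:330],None,fx=7,fy=7,interpolation=cv2.INTER_CUBIC))
E
```

```text
[ 0.46409014 -0.0216642   0.09614291] [ 1.42806894 -9.08617628  3.07184965] [-1.58242437 -0.21318044 -0.01413499]
```

View pics/s3z.png

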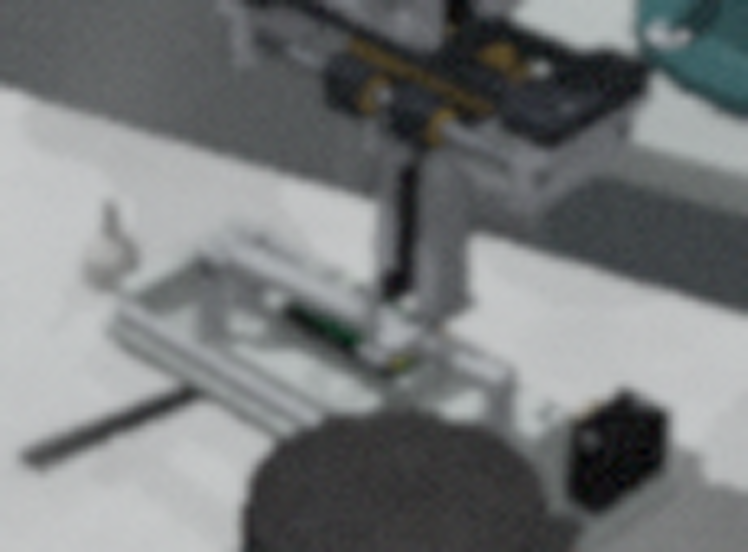

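View pics/t3z.png

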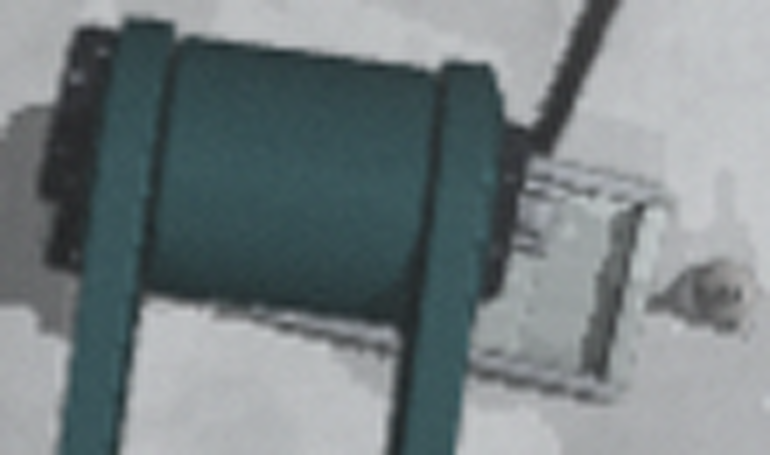

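>>> send_rows(rows=[0, 0, 0.5, 0, 0, 0, 0, 0, 0, 0.5, 0, 0, 0, 0, 0, 0, 0.5, 0, 0, 0, 0, 0, 0, 0, 0, 0, 0, 0, 0, 0, 0, 0, 0, 0, 0, 0, 0, 0, 0, 0, 0, 0, 0, 0, 0, 0, 0, 0, 0, 0, 0, 0, 0, 0, 0, 0])

```text
time: 12.3
tool_pos: [0.4643, -0.0202, 0.0963]
ee_rot: [3.142, 0.002, 1.316]
wrist_force: [4.6, -5.9, -3.5]
width: 0.0109
```

>>> send_rows(rows=[0, 0, 0.5, 0, 0, 0, 0, 0, 0, 0.5, 0, 0, 0, 0, 0, 0, 0, 0, 0, 0, 0, 0, 0, 0, 0, 0, 0, 0, 0, 0, 0, 0, 0, 0, 0, 0, 0, 0, 0, 0, 0, 0, 0, 0, 0, 0, 0, 0, 0, 0, 0, 0, 0, 0, 0, 0])

```text
time: 13.3
tool_pos: [0.4644, -0.0199, 0.0969]
ee_rot: [-3.142, 0.002, 1.316]
wrist_force: [5.8, -5.4, -4.6]
width: 0.0111
```

>>> send_rows(rows=[0.4, 1, 0, 0, 0, 0, 0, 0.4, 1, 0, 0, 0, 0, 0, 0.4, 1, 0, 0, 0, 0, 0, 0.4, 1, 0, 0, 0, 0, 0, 0.3, 1, 0, 0, 0, 0, 0, 0, 0, 0, 0, 0, 0, 0, 0, 0, 0, 0, 0, 0, 0, 0, 0, 0, 0, 0, 0, 0])

```text
time: 14.3
tool_pos: [0.4658, -0.0149, 0.0966]
ee_rot: [-3.14, 0.002, 1.316]
wrist_force: [4.2, -6.2, -5.0]
width: 0.0108
```

>>> send_rows(rows=[0, 0, -0.5, 0, 0, 0, 0, 0, 0, -0.5, 0, 0, 0, 0, 0, 0, -0.5, 0, 0, 0, 0, 0, 0, -0.5, 0, 0, 0, 0, 0, 0, 0, 0, 0, 0, 0, 0, 0, 0, 0, 0, 0, 0, 0, 0, 0, 0, 0, 0, 0, 0, 0, 0, 0, 0, 0, 0])

```text
time: 15.3
tool_pos: [0.4659, -0.0147, 0.0962]
ee_rot: [-3.141, 0.001, 1.316]
wrist_force: [1.8, -4.8, 1.0]
width: 0.0112
```

>>> send_rows(rows=[0, 0, 1, 0, 0, 0, 0, 0, 0, 0.8, 0, 0, 0, 0, 0.3, 1, 0, 0, 0, 0, 0, 0.3, 1, 0, 0, 0, 0, 0, 0, 0, -0.8, 0, 0, 0, 0, 0, 0, -1, 0, 0, 0, 0, 0, 0, 0, 0, 0, 0, 0, 0, 0, 0, 0, 0, 0, 0])

```text
time: 16.3
tool_pos: [0.4665, -0.0121, 0.095]
ee_rot: [-3.14, 0.0, 1.316]
wrist_force: [3.9, -4.2, -3.5]
width: 0.0111
```

The tooth now sinks below crest height without support, so it is over the notch. I lower it along its arc.

>>> send_rows(rows=[0.2, 0.8, -0.5, 0, 0, 0, 0, 0.2, 0.6, -1, 0, 0, 0, 0, 0.2, 0.6, -1, 0, 0, 0, 0, 0.1, 0.5, -1, 0, 0, 0, 0, 0, 0, 0, 0, 0, 0, 0, 0, 0, 0, 0, 0, 0, 0, 0, 0, 0, 0, 0, 0, 0, 0, 0, 0, 0, 0, 0, 0])

```text
time: 17.3
tool_pos: [0.4671, -0.01, 0.0912]
ee_rot: [-3.14, 0.001, 1.316]
wrist_force: [3.5, -5.2, -4.7]
width: 0.011
```

>>> send_rows(rows=[0.2, 0.5, -1, 0, 0, 0, 0, 0.1, 0.5, -1, 0, 0, 0, 0, 0.1, 0.5, -1, 0, 0, 0, 0, 0.1, 0.3, -0.6, 0, 0, 0, 0, 0, 0, 0, 0, 0, 0, 0, 0, 0, 0, 0, 0, 0, 0, 0, 0, 0, 0, 0, 0, 0, 0, 0, 0, 0, 0, 0, 0])

```text
time: 18.3
tool_pos: [0.4676, -0.0084, 0.0877]
ee_rot: [-3.14, 0.002, 1.316]
wrist_force: [3.9, -5.1, -5.2]
width: 0.0113
```

>>> send_rows(rows=[0, 0.2, -0.5, 0, 0, 0, 0, 0, 0, -0.5, 0, 0, 0, 0, 0, 0, 0, 0, 0, 0, 0, 0, 0, 0, 0, 0, 0, 0, 0, 0, 0, 0, 0, 0, 0, 0, 0, 0, 0, 0, 0, 0, 0, 0, 0, 0, 0, 0, 0, 0, 0, 0, 0, 0, 0, 0])

```text
time: 19.3
tool_pos: [0.4677, -0.0082, 0.0876]
ee_rot: [-3.141, 0.002, 1.316]
wrist_force: [2.0, -4.4, -0.2]
width: 0.0112
```

>>> send_rows(rows=[-0.1, -0.4, 0, 0, 0, 0, 0, -0.1, -0.4, 0, 0, 0, 0, 0, -0.1, -0.4, 0, 0, 0, 0, 0, 0, 0, 0, 0, 0, 0, 0, 0, 0, 0, 0, 0, 0, 0.15, 0, 0, 0, 0, 0, 0, 0.2, 0, 0, 0, 0, 0, 0, 0.25, 0, 0, 0, 0, 0, 0, 0.3])

```text
time: 20.3
tool_pos: [0.4676, -0.0085, 0.0881]
ee_rot: [-3.141, -0.0, 1.317]
wrist_force: [-0.2, 0.3, -0.1]
width: 0.0273
```

```bash
python3 v.py s4
```

```text
(no output)
```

View pics/s4z.png

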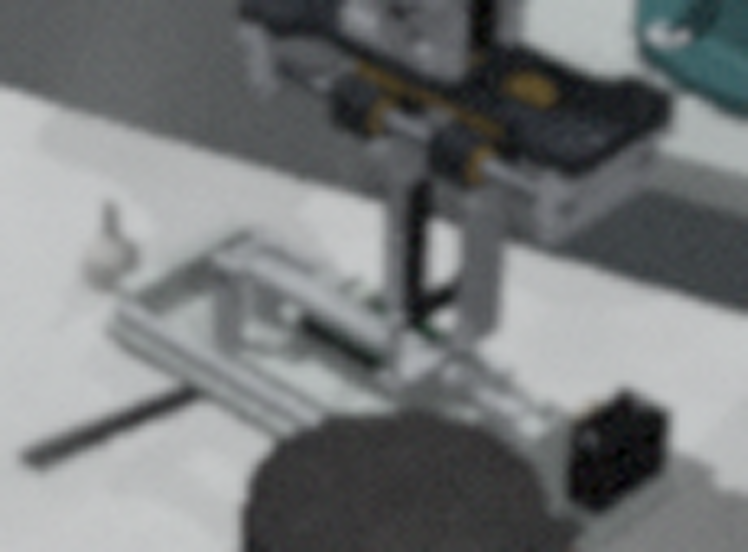

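The sleeve sits free between the opened fingers and the carriage stays in. I retreat straight up.

>>> send_rows(rows=[0, 0, 0, 0, 0, 0, 0.4, 0, 0, 0, 0, 0, 0, 0.4, 0, 0, 8, 0, 0, 0, 0.4, 0, 0, 14, 0, 0, 0, 0.4, 0, 0, 25, 0, 0, 0, 0.4, 0, 0, 40, 0, 0, 0, 0.4, 0, 0, 40, 0, 0, 0, 0.4, 0, 0, 20, 0, 0, 0, 0.4])

```text
time: 21.35
tool_pos: [0.4689, -0.0089, 0.2394]
ee_rot: [3.136, -0.001, 1.316]
wrist_force: [0.7, -0.1, -1.0]
width: 0.0378
```

>>> send_rows(rows=[-6, 36, 0, 0, 0, 0, 0.4, -10, 36, 0, 0, 0, 0, 0.4, -18, 36, 0, 0, 0, 0, 0.4, -18, 36, 0, 0, 0, 0, 0.4, -18, 36, 0, 0, 0, 0, 0.4, -18, 36, 0, 0, 0, 0, 0.4, -18, 36, 0, 0, 0, 0, 0.4, -18, 36, 0, 0, 0, 0, 0.4])

```text
time: 22.35
tool_pos: [0.3433, 0.2805, 0.2366]
ee_rot: [3.14, -0.002, 1.316]
wrist_force: [-0.2, -0.5, -1.2]
width: 0.0379
```

```bash
python3 v.py s5; python3 - <<'E'
from h import *
s=snap('top','t5.png');a=s['color'][:,:,::-1]
cv2.imwrite('pics/t5z.png',cv2.resize(a[190:255,220:330],None,fx=7,fy=7,interpolation=cv2.INTER_CUBIC))
g=cv2.cvtColor(s['color'],cv2.COLOR_RGB2GRAY);m=(g<75).astype(np.uint8)
n,l,st,c=cv2.connectedComponentsWithStats(m[195:230,245:280]);print(st,c+[245,195])
E
```

```text
[[  0   0  35  35 980]
 [  7   7   8  17  68]
 [  2   9   1   1   1]
 [  5  10   3   2   5]
 [  0  16   7   3  15]
 [ 16  23  19  12 154]
 [ 17  29   2   1   2]] [[261.3255102  210.13163265]
 [255.51470588 210.80882353]
 [247.         204.        ]
 [250.8        205.4       ]
 [248.06666667 212.26666667]
 [270.96753247 224.5       ]
 [262.5        224.        ]]
```

View pics/s5z.png

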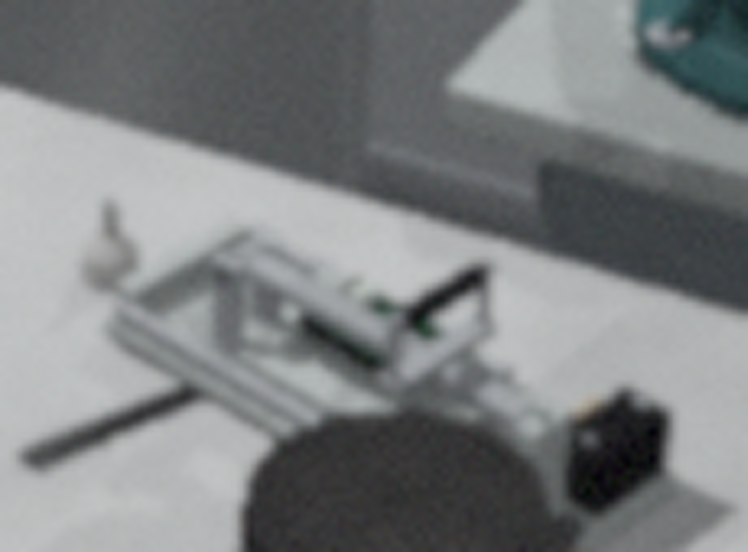

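View pics/t5z.png

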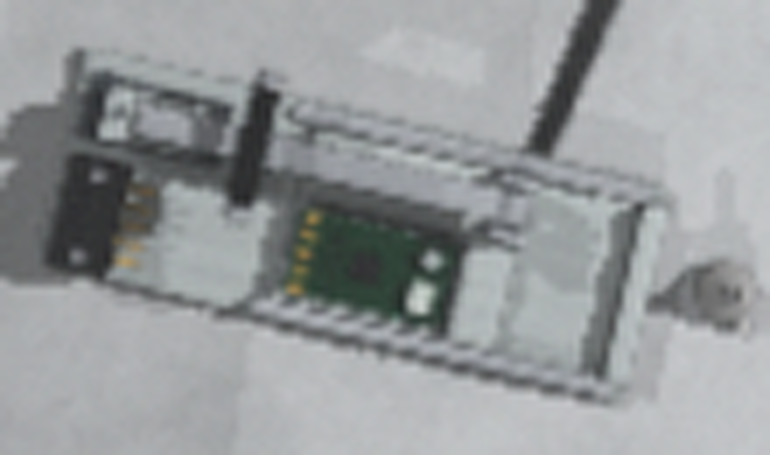

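View pics/t5.png

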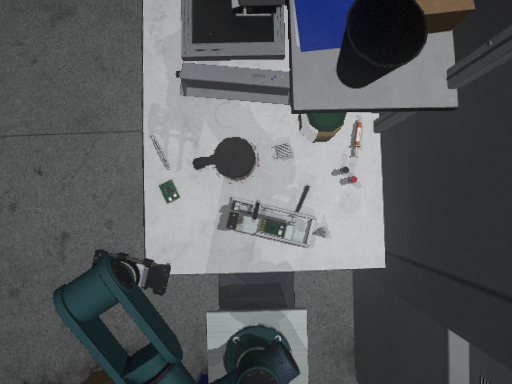

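```bash
python3 - <<'E'
from h import *
def run(t,s,r,q):
    T=dict(np.load(t));S=dict(np.load(s));P=[]
    for I,(y0,y1,x0,x1) in((T,r),(S,q)):
        g=cv2.cvtColor(I['color'],cv2.COLOR_RGB2GRAY);m=(g<75).astype(np.uint8)[y0:y1,x0:x1]
        n,l,st,c=cv2.connectedComponentsWithStats(m);k=1+np.argmax(st[1:,4]);P.append(c[k]+[x0,y0]);print(st[k],P[-1])
    o1,d1=ray(T,P[0]);o2,d2=ray(S,P[1]);t=np.linalg.lstsq(np.stack([d1,-d2],1),o2-o1,rcond=None)[0]
    return (o1+t[0]*d1+o2+t[1]*d2)/2
a=run('pics/top0.npz','pics/scene0.npz',(200,230,262,280),(152,168,253,272))
b=run('pics/t5.npz','pics/s5.npz',(198,222,251,262),(158,171,265,283))
print(a,b,b-a,np.linalg.norm((b-a)[:2]))
E
```

```text
[ 5  6  7 17 67] [269.71641791 214.11940299]
[ 3  4 12  9 33] [260.6969697  159.75757576]
[ 1  4  8 17 68] [255.51470588 210.80882353]
[ 2  4 12  9 33] [272.03030303 165.90909091]
[ 0.45702138 -0.05023633  0.10502758] [ 0.46789236 -0.00926508  0.10485478] [ 0.01087098  0.04097125 -0.0001728 ] 0.04238893339297978
```

```bash
python3 - <<'E'
from bench import *
print(close_job(), get_obs()['time'])
E
```

```text
the job is handed in; nothing more can be done
the job is handed in; nothing more can be done
```

The jig is closed and latched, and I handed the job in at about 22.5 s. I lifted the bar by its handle, carried the tooth over the crest and pushed the carriage in. I then felt for the notch, lowered the bar along its arc until it met its bottom stop, let go and backed the arm away.

**Final checks:**
- **Slide:** with the arm clear, the two camera views put the handle about 42 mm further along the jig than at the start, inside the 31–53 mm latched range.
- **Bar level:** the handle height was within 0.2 mm of its starting level, so the bar is fully down.
- **Hold:** the wrist force was about zero once the fingers opened, and the carriage stayed in after I let go.
- **Surroundings:** in the last overhead picture the bystanders look to be where they started. I compared that by eye only and did not measure it.

**Unexpected on the way:** the tooth dragged hard on the crest during the first slide, with about 9 N at the wrist. I stopped, lifted slightly and went on in small lift-and-touch steps. The estimated load on the keeper stayed around 4–7 N, and I saw no sign of touching the back wall.

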